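Put the pigment sieve set back together

ROBOT

A 6-joint arm with a two-finger parallel gripper is mounted at the origin on the work surface. World frame = base frame: x ahead of the robot, y to its left, z up, the work surface at z = 0. Lengths are in m, angles in rad, forces in N, time in s.
With the tool pointing down it reaches from about 0.25 to 0.775 m from the base axis. Payload 4 kg.
Tool frame: the origin (TCP) lies at the centre of the arm's flange, where the gripper is bolted on; the fingertips stand 199 mm ahead of it and the grasp point (between the pads) lies 180 mm ahead of it (robot.tcp_to_tips is the distance from the TCP to the fingertips, in m); z points along the fingers, y is the line along which they close (so a half turn about z gives the same grasp; the last joint's range is limited). The gripper opens to 94 mm and grips with 3 to 60 N. Pads are 16 mm wide; open, the fingers measure 119 mm over their backs; the gripper's body (75 mm by 177 mm) begins 78 mm behind the grasp point.
Start: joints at [1.019, 0.087, 1.371, -0, 1.684, -0.103], TCP at [0.239, 0.496, 0.405] pointing down, gripper open.
Joint ranges: [-3.1, 3.1], [-0.76, 2.03], [0.27, 2.55], [-1.08, 4.22], [0.17, 2.65], [-2.57, 2.57]. Speed limits (rad/s): [2.79, 2.79, 3.14, 3.14, 3.14, 3.14].

INTERFACE

Orientations are given as [roll, pitch, yaw] about the fixed x, y, z axes, in that order (R = Rz(yaw) Ry(pitch) Rx(roll)).
In Python, from bench import telemetry, snapshot, ticket, robot gives the robot as it stands.
- The arm moves only by the tool apply_moves, never from a script. Its argument "moves" is a list that holds one entry, the list of rows, each a list of 5 numbers: the shift along the tool's x, y, z in units of 50 mm (1.0 is 50 mm), then the turn about the tool's z in units of 10 degrees (1.0 is 10 degrees), then the closure, from 0 (fully open) to 1 (shut). A call has 1 to 10 rows; each row is the pose to reach, as a shift and turn from the pose commanded when the call began, along the tool's axes at that moment; what a row does not reach only later rows make up. A row lasts 1/8 s, in which the tool goes at most 62.5 mm and 10.7 degrees, less where a joint would pass 70% of its speed; a pose out of reach is approached as far as the arm can. A call with a gripper value outside its range is refused whole. The fingers move at their own pace and stop on an object; the grip force is fixed at half the most. Time passes only in rows, so rows that repeat a pose let the fingers close. It gives the time, the measured TCP pose, the force, the opening and the grip force at its end, in the units of the state.
- telemetry.get_obs(): the state, without advancing time (a new reading comes with each control period).
- snapshot(name): name is "scene" or "top" or "wrist"; returns a dict with "image" (384x512x3 uint8, red, green, blue), "fovy" (degrees; the focal length in pixels is half the picture's height over the tangent of half this angle, whatever the lens; pixels are square), "cx", "cy" (the principal point, pixels), "R" (3x3) and "t" (3): a world point X has camera coordinates R X + t. Camera axes: x right, y down, z forward; pixel columns grow to the right and rows downward; lengths in m; the calibration is good to about 2 mm. A picture is of the moment at which its call begins. There is no depth.
- ticket.close_job(): hands the job in; it is judged then, once.
The state is a dict: "time": time; "joint_positions": joint angles; "qvel": joint speeds; "joint_torque": joint torques, N m; "tool_pos": TCP position; "ee_rot": TCP orientation; "wrist_force": force on the tool from outside, world axes, zero at the start; "wrist_torque": the same for the moment, N m; "width": finger opening in m; "finger_force": force on a finger pad.
Only numpy, scipy, OpenCV 4.12 (cv2) and the standard library are available. Lean on these libraries where they do the work, as an engineer would, in place of code of your own. Each camera call takes 0.05 s, during which the arm holds its last target. There are 200 camera calls.

TASK

The little brass pigment sieves have been cleaned and lie about the bench; put the set back together for storage. Build it up from the bottom, one piece at a time: the pan in the middle of the round white tray, the fine sieve on the pan, the coarse sieve on the fine one and the lid on top, each lowered fully home in the rim below it. Leave the mortar, the pigment jar and the palette knife where they are.

Things in the scene. Friction and masses are not known exactly. Their poses are not given: they have to be found in the camera images.
- pan: Receiving pan of the set: plain round brass cup, smooth closed floor, no mesh, straight sides down to the bench. Outside diameter 62 mm (63.4 at the rolled rim), height 28 mm, wall 2.8 mm (mouth 56.4 mm wide), floor 3 mm thick. Origin: centre of its underside; z axis up. 130 g.
- fine_sieve: Fine sieve: round brass frame 62 mm across (rim 63.4, mouth 56.4), 33 mm high, close steel mesh (about 3 mm) 11 mm up. Its lowest 9 mm is a narrower skirt, 51 mm across, 46 at the very bottom, that enters the mouth below till the shoulder rests on that rim; grip it above the shoulder. Origin: centre of the skirt's underside; z up. Seated, it is 19 mm above the pan's origin. 110 g.
- coarse_sieve: Coarse sieve: like the fine sieve but taller, 45 mm high, with a wide-open steel grid (squares of about 9.5 mm). 62 mm across, mouth 56.4 mm, the same 9 mm skirt and shoulder. Origin: centre of the skirt's underside; z up. Seated, it is 24 mm above the fine sieve's origin. 140 g.
- lid: Lid: closed brass disc 63 mm across, its top 13.5 mm above the lid's underside, with the same 9 mm tapered skirt below and a round knob, 16 mm across and 19 mm high, in the middle on top (knob top 32.5 mm above the underside). Origin: centre of the skirt's underside; z up. Seated, it is 36 mm above the coarse sieve's origin. 120 g.
- tray: Round white enamelled tray with a dark rim, fixed to the bench: 150 mm across, rim 10 mm high, floor 3 mm thick (flat floor about 136 mm across). Origin: centre of its underside, on the bench; the pan standing in it has its origin 3 mm above the tray's.
- mortar: White porcelain mortar with its pestle leaning in it, 94 mm across, 62 mm high (pestle to 95 mm). Bystander: leave it alone. Origin: centre of its underside.
- pigment_jar: Glass jar of red-brown pigment with a dark screw lid, 62 mm across, 78 mm high. Bystander: leave it alone. Origin: centre of its underside.
- palette_knife: Palette knife lying on the bench to the robot's left, wooden handle and narrow steel blade, 226 mm long, 21 mm wide and thick at the handle. Bystander: leave it alone. Origin: near its middle, on its underside; its x axis runs along the knife towards the blade.
There are look-alikes about, which are no part of the job. Leave any pink look-alike of the fine_sieve alone.

How it is judged:
On the way, in this order (a step that is already met when the one before it is completed fails the run):
1. the pan stands in the middle of the tray, let go (horizontal distance between pan and tray below 0.015 m and z of pan in the frame of tray between 0.0005 and 0.0055 m and angle between pan's own z axis and vertical below 0.06 rad and contact force between pan and the fingers below 0.3 N), for 0.2 s.
2. the fine sieve is seated on the pan in the tray, let go (horizontal distance between pan and tray below 0.015 m and z of pan in the frame of tray between 0.0005 and 0.0055 m and angle between each of pan, fine_sieve's own z axis and vertical below 0.06 rad and horizontal distance between fine_sieve and pan below 0.005 m and z of fine_sieve in the frame of pan between 0.0165 and 0.0215 m and contact force between fine_sieve and the fingers below 0.3 N), for 0.2 s.
3. the coarse sieve is seated on the fine sieve, let go (horizontal distance between pan and tray below 0.015 m and z of pan in the frame of tray between 0.0005 and 0.0055 m and angle between each of pan, fine_sieve, coarse_sieve's own z axis and vertical below 0.06 rad and horizontal distance between fine_sieve and pan below 0.005 m and z of fine_sieve in the frame of pan between 0.0165 and 0.0215 m and horizontal distance between coarse_sieve and fine_sieve below 0.005 m and z of coarse_sieve in the frame of fine_sieve between 0.0215 and 0.0265 m and contact force between coarse_sieve and the fingers below 0.3 N), for 0.2 s.
4. the lid is seated on the coarse sieve, let go (horizontal distance between pan and tray below 0.015 m and z of pan in the frame of tray between 0.0005 and 0.0055 m and angle between each of pan, fine_sieve, coarse_sieve, lid's own z axis and vertical below 0.06 rad and horizontal distance between fine_sieve and pan below 0.005 m and z of fine_sieve in the frame of pan between 0.0165 and 0.0215 m and horizontal distance between coarse_sieve and fine_sieve below 0.005 m and z of coarse_sieve in the frame of fine_sieve between 0.0215 and 0.0265 m and horizontal distance between lid and coarse_sieve below 0.005 m and z of lid in the frame of coarse_sieve between 0.0335 and 0.0385 m and contact force between lid and the fingers below 0.3 N), for 0.2 s.
At the end, for the whole second after the job is handed in: Pan flat in the tray, within 15 mm of its centre; on it fine sieve, coarse sieve and lid, each centred within 5 mm on the piece below, within 2.5 mm of seated height and 0.06 rad of upright; all let go and at rest (horizontal distance between pan and tray below 0.015 m and z of pan in the frame of tray between 0.0005 and 0.0055 m and angle between each of pan, fine_sieve, coarse_sieve, lid's own z axis and vertical below 0.06 rad and horizontal distance between fine_sieve and pan below 0.005 m and z of fine_sieve in the frame of pan between 0.0165 and 0.0215 m and horizontal distance between coarse_sieve and fine_sieve below 0.005 m and z of coarse_sieve in the frame of fine_sieve between 0.0215 and 0.0265 m and horizontal distance between lid and coarse_sieve below 0.005 m and z of lid in the frame of coarse_sieve between 0.0335 and 0.0385 m and linear speed of each of pan, fine_sieve, coarse_sieve, lid below 0.02 m/s and angular speed of each of pan, fine_sieve, coarse_sieve, lid below 0.2 rad/s); the robot touches nothing.
It fails at once if the mortar was moved by more than 20 mm (distance of mortar from where it was at the start of the episode above 0.02 m).
It fails at once if the pigment jar was moved by more than 20 mm (distance of pigment_jar from where it was at the start of the episode above 0.02 m).
It fails at once if the palette knife was moved by more than 20 mm (distance of palette_knife from where it was at the start of the episode above 0.02 m).
It also fails if it takes over 102 s, if anything falls off the work surface, if the arm or the gripper's body presses on something with over 40 N, if the wrist force passes 120 N, or if a joint passes its speed limit or range.

## Working session

There is one attempt and no reset: what is moved stays moved. The work goes in short steps, Python scripts to look and compute and a tool call to move; the robot and the scene stay as the last step left them, time stands still between calls to the robot, and variables do not carry over. Pictures are saved under pics/ and viewed, at most 14 in all, crops included, and the job is handed in when it is done.

Besides the shell and the picture viewer there is one more tool, called after ">>>" by a JSON object that holds its "method" and its "body". apply_moves: Moves the arm, as the interface text tells. Its arguments: {"type":"object","properties":{"moves":{"type":"array","items":{"type":"array","items":{"type":"array","items":{"type":"number"}}}}},"required":["moves"]}

```bash
ls; mkdir -p pics; python3 - <<'E'
from bench import telemetry, snapshot, robot
import cv2
o=telemetry.get_obs();print({k:o[k] for k in('time','tool_pos','ee_rot','width')})
for n in('scene','top'):
    s=snapshot(n);cv2.imwrite(f'pics/{n}0.png',cv2.resize(s['image'][:,:,::-1],(800,600),interpolation=cv2.INTER_CUBIC));print(n,s['fovy'],s['cx'],s['cy'],s['R'],s['t'])
E
```

```text
pics
{'time': 0.0, 'tool_pos': array([0.23858923, 0.4954362 , 0.4035284 ]), 'ee_rot': array([-3.13944944e+00, -2.11039321e-04,  2.69276021e+00]), 'width': 0.09396759491707347}
scene 50.83314286212995 258.6967801824583 193.19378014880536 [[-0.46773922  0.88382999  0.0080353 ]
 [ 0.73123712  0.39205905 -0.55819528]
 [-0.49650004 -0.25521411 -0.8296707 ]] [ 0.23916313 -0.36503174  1.40768691]
top 51.96809984852482 254.3352622291576 196.1887809117951 [[-0.00885128 -0.99988539  0.01228246]
 [-0.997831    0.00803051 -0.06533603]
 [ 0.06522991 -0.01283413 -0.99778773]] [0.01558092 0.53919382 1.0054046 ]
```

View pics/top0.png

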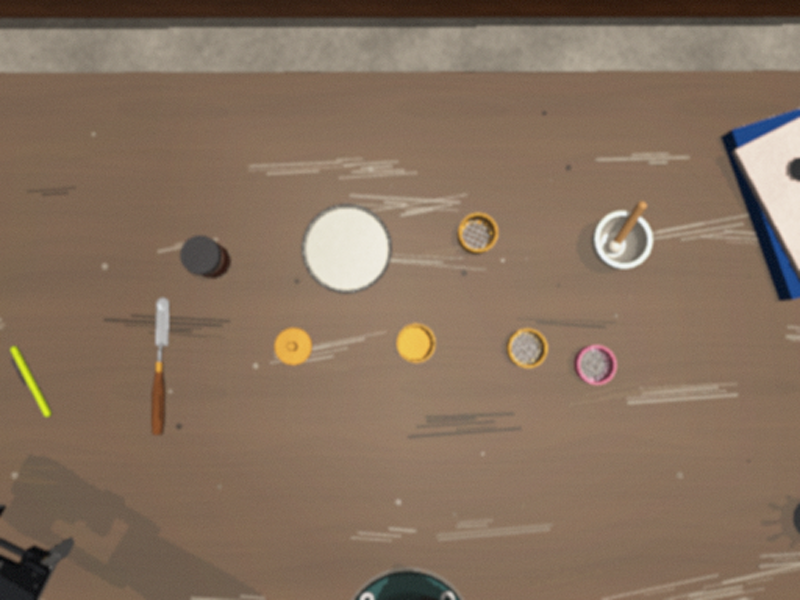

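View pics/scene0.png

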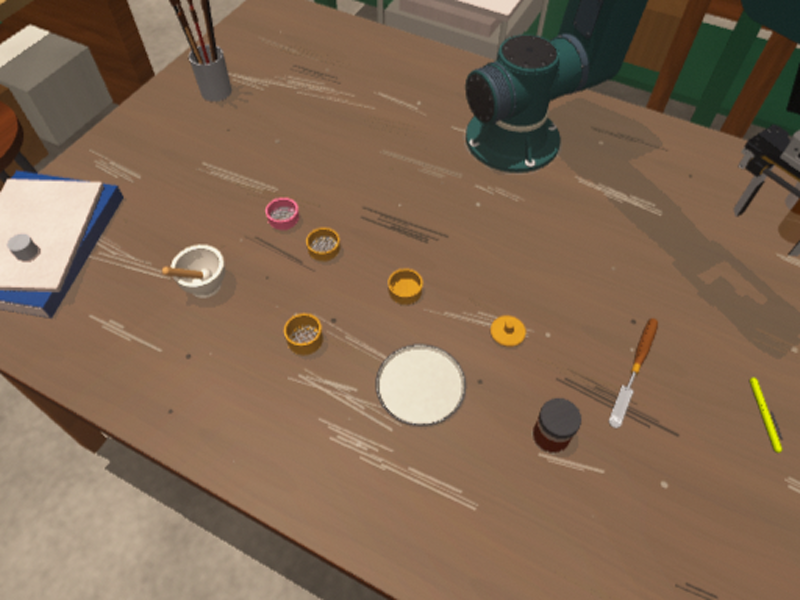

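The top view shows, in enlarged pixels: tray (347,249), pan (416,343), lid (293,346), coarse sieve (478,233), fine sieve (527,348) and the pink look-alike (596,365). The scene view agrees: pan rim (405,282), fine rim (323,240), coarse rim (303,328), tray (421,384).

```bash
cat > h.py <<'E'
import numpy as np
from bench import telemetry, snapshot
def ray(s,u,v,z,k=1.0):
    f=192/np.tan(np.radians(s['fovy']/2)); R=np.array(s['R']); t=np.array(s['t'])
    d=R.T@np.array([(u*k-s['cx'])/f,(v*k-s['cy'])/f,1]); c=-R.T@t
    return (c+d*(z-c[2])/d[2]).round(4)
def units(dx,dy,yaw):   # world xy shift -> tool x,y in units (tool pointing down)
    c,s=np.cos(yaw),np.sin(yaw)
    return round((c*dx+s*dy)/.05,3), round((s*dx-c*dy)/.05,3)
E
python3 - <<'E'
from h import *
a,b=snapshot('top'),snapshot('scene');k=.64
for n,z,p,q in [('tray',.008,(347,249),(421,384)),('pan',.028,(416,343),(405,282)),('fine',.033,(527,348),(323,240)),('coarse',.045,(478,233),(303,328)),('lid',.0135,(293,346),(508,331)),('pink',.033,(596,365),(282,211)),('jar',.078,(203,256),(559,419)),('mort',.062,(623,240),(198,265))]:
    print(n,ray(a,*p,z,k),ray(b,*q,z,k))
w=snapshot('wrist');print(w['fovy'],w['cx'],w['cy']);o=telemetry.get_obs();R=w['R'];print(-R.T@w['t']-o['tool_pos'],R)
E
```

```text
tray [0.6378 0.095  0.008 ] [0.64   0.0998 0.008 ]
pan [ 0.4785 -0.0188  0.028 ] [ 0.4794 -0.0155  0.028 ]
fine [ 0.4687 -0.1999  0.033 ] [ 0.4694 -0.1968  0.033 ]
coarse [ 0.6568 -0.1213  0.045 ] [ 0.6575 -0.1178  0.045 ]
lid [0.4754 0.1847 0.0135] [0.4783 0.189  0.0135]
pink [ 0.44   -0.3123  0.033 ] [ 0.4451 -0.3064  0.033 ]
jar [0.6171 0.3155 0.078 ] [0.6262 0.3235 0.078 ]
mort [ 0.6407 -0.3522  0.062 ] [ 0.6427 -0.3471  0.062 ]
61.609769856450974 256.9439252800042 191.81960743253418
[-0.07596764  0.03791469 -0.02033887] [[ 4.34696315e-01  9.00576862e-01 -6.55848673e-04]
 [ 8.62248574e-01 -4.15985348e-01  2.88935265e-01]
 [ 2.59935590e-01 -1.26164599e-01 -9.57348412e-01]]
```

>>> {"method": "apply_moves", "body": {"moves": [[[-1,-0.8,0.2,0,0],[-2,-1.6,0.4,0,0],[-3,-2.4,0.6,0,0],[-4,-3.2,0.8,0,0],[-5,-4,1,0,0],[-6,-4.8,1.2,0,0],[-7,-5.6,1.4,0,0],[-8,-6.4,1.5,0,0],[-8.78,-7.16,1.5,0,0],[-8.78,-7.16,1.5,0,0]]]}}

```text
time: 1.5
tool_pos: [0.4796, -0.0207, 0.3292]
ee_rot: [-3.141, -0.0, 2.687]
wrist_force: [-0.3, 1.0, -0.8]
width: 0.0942
finger_force: 0.0
```

```bash
cat >> h.py <<'E'
import cv2
def pic(name,cam='wrist'):
    s=snapshot(cam);cv2.imwrite(f'pics/{name}.png',cv2.resize(s['image'][:,:,::-1],(768,576),interpolation=cv2.INTER_CUBIC))
    o=telemetry.get_obs();print(o['time'],o['tool_pos'].round(4),o['ee_rot'].round(3),o['joint_positions'].round(2),o['width'],o['wrist_force'].round(1))
    return s
def project(s,P):
    f=192/np.tan(np.radians(s['fovy']/2));c=np.array(s['R'])@P+s['t'];return (c[:2]/c[2]*f+[s['cx'],s['cy']])
def fit(s,mask,z,show=None):
    """brass blob hull -> circle on plane z"""
    return
E
python3 -c "
from h import *
pic('w1')"
```

```text
1.55 [ 0.4794 -0.0199  0.3292] [-3.141 -0.     2.689] [-0.16 -0.04  1.65 -0.    1.53 -1.28] 0.0940389546179682 [ 0.6 -1.2 -0. ]
```

View pics/w1.png

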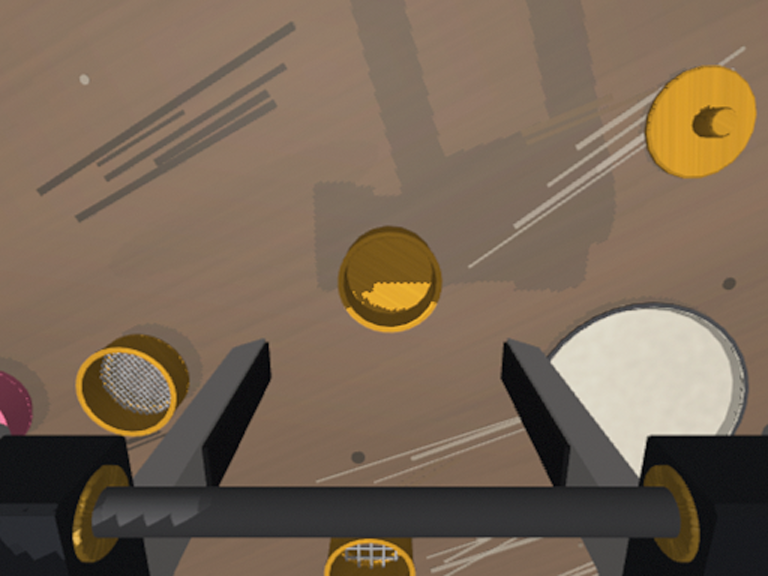

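Pan rim spans columns 338–442 and rows 228–332, centre (390,280). Lid disc (701,122), fine rim (126,390).

```bash
python3 -c "
from h import *
s=snapshot('wrist');k=2/3
for n,u,v,z in [('pan',390,280,.028),('lid',701,122,.0135),('fine',126,390,.033)]: print(n,ray(s,u,v,z,k))
p=ray(s,390,280,.028,k);o=telemetry.get_obs();print(o['tool_pos'],units(*(p-o['tool_pos'])[:2],o['ee_rot'][2]))
P=o['tool_pos'];print(project(s,np.array([.4794,-.02,.13]))*1.5)
"
```

```text
pan [ 0.4767 -0.0142  0.028 ]
lid [0.4738 0.1876 0.0135]
fine [ 0.4672 -0.1967  0.033 ]
[ 0.47899773 -0.01831871  0.32935864] (np.float64(0.077), np.float64(0.054))
[382.29754482 360.60446798]
```

>>> {"method": "apply_moves", "body": {"moves": [[[0.07,0.05,0.8,0,0],[0.07,0.05,1.6,0,0],[0.07,0.05,2.1,0,0],[0.07,0.05,2.5,0,0],[0.07,0.05,2.5,0,0],[0.07,0.05,2.5,0,0.4],[0.07,0.05,2.5,0,0.6],[0.07,0.05,2.5,0,0.6],[0.07,0.05,2.5,0,0.6],[0.07,0.05,2.5,0,0.6]]]}}

```text
time: 2.85
tool_pos: [0.477, -0.0141, 0.2056]
ee_rot: [-3.141, 0.001, 2.693]
wrist_force: [-2.4, -1.8, 5.5]
width: 0.0625
finger_force: 30.0
```

>>> {"method": "apply_moves", "body": {"moves": [[[0,0,0,0,0.6],[0,0,-0.5,0,0.6],[0,0,-1,0,0.6],[0,0,-1.6,0,0.6],[0,0,-1.6,0,0.6],[0,0,-1.6,0,0.6]]]}}

```text
time: 3.6
tool_pos: [0.4763, -0.0136, 0.283]
ee_rot: [-3.141, -0.002, 2.693]
wrist_force: [-0.0, 0.0, -2.1]
width: 0.0624
finger_force: 30.0
```

```bash
python3 -c "
from h import *
pic('w2')"
```

```text
3.65 [ 0.4762 -0.0136  0.2826] [-3.141e+00 -3.000e-03  2.693e+00] [-0.15 -0.02  1.72  0.    1.44 -1.27] 0.06235691099633838 [ 0.7 -0.  -1.9]
```

View pics/w2.png

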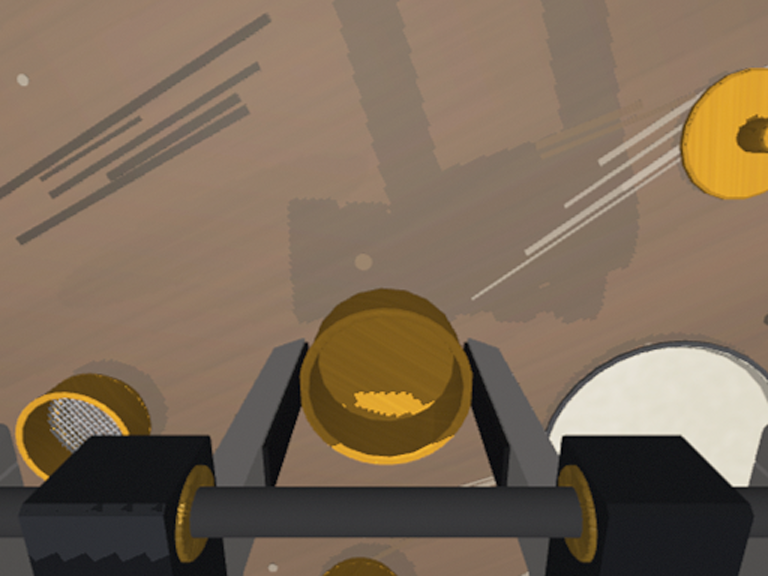

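Pan is held; its rim spans columns 300–472 and rows 308–465, centre about (386,386).

>>> {"method": "apply_moves", "body": {"moves": [[[-0.5,0.85,0,0,0.6],[-1,1.7,0,0,0.6],[-1.5,2.55,0,0,0.6],[-1.97,3.41,0,0,0.6],[-1.97,3.41,0.5,0,0.6],[-1.97,3.41,1,0,0.6],[-1.97,3.41,1.3,0,0.6],[-1.97,3.41,1.45,0,0.6],[-1.97,3.41,1.53,0,0.6],[-1.97,3.41,1.54,0,0.6]]]}}

```text
time: 4.9
tool_pos: [0.6398, 0.0971, 0.2088]
ee_rot: [3.14, 0.002, 2.693]
wrist_force: [0.6, -0.5, -0.9]
width: 0.0622
finger_force: 30.0
```

```bash
python3 -c "
from h import *
s=pic('t3','top')
cv2.imwrite('pics/t3c.png',cv2.resize(s['image'][100:260,160:330,::-1],None,fx=3.5,fy=3.5,interpolation=cv2.INTER_CUBIC))"
```

```text
4.95 [0.6399 0.0971 0.2087] [3.140e+00 2.000e-03 2.693e+00] [ 0.06  0.41  1.38  0.    1.35 -1.06] 0.0622091371993986 [ 0.2  0.2 -0.5]
```

View pics/t3c.png

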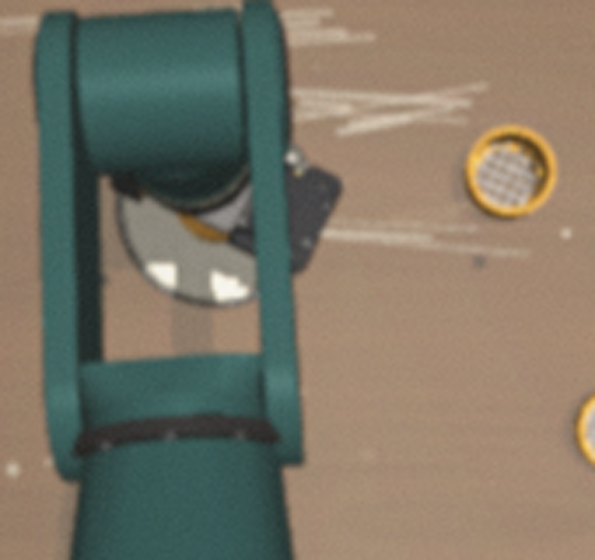

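The arm hides the pan here, so I'll release and check with the wrist camera from above.

>>> {"method": "apply_moves", "body": {"moves": [[[0,0,0.02,0,0.6],[0,0,0.02,0,0.6],[0,0,0.02,0,0],[0,0,0.02,0,0],[0,0,0.02,0,0],[0,0,-1,0,0],[0,0,-2,0,0],[0,0,-2.8,0,0],[0,0,-2.8,0,0],[0,0,-2.8,0,0]]]}}

```text
time: 6.2
tool_pos: [0.6393, 0.0971, 0.3462]
ee_rot: [-3.141, -0.002, 2.693]
wrist_force: [-0.4, 0.5, -0.5]
width: 0.0941
finger_force: 0.0
```

```bash
python3 -c "
from h import *
pic('w4')"
```

```text
6.25 [0.6392 0.0971 0.3451] [-3.140e+00 -3.000e-03  2.693e+00] [ 0.06  0.32  1.21  0.    1.61 -1.06] 0.09369225053041028 [ 0.1 -0.1 -0.2]
```

View pics/w4.png

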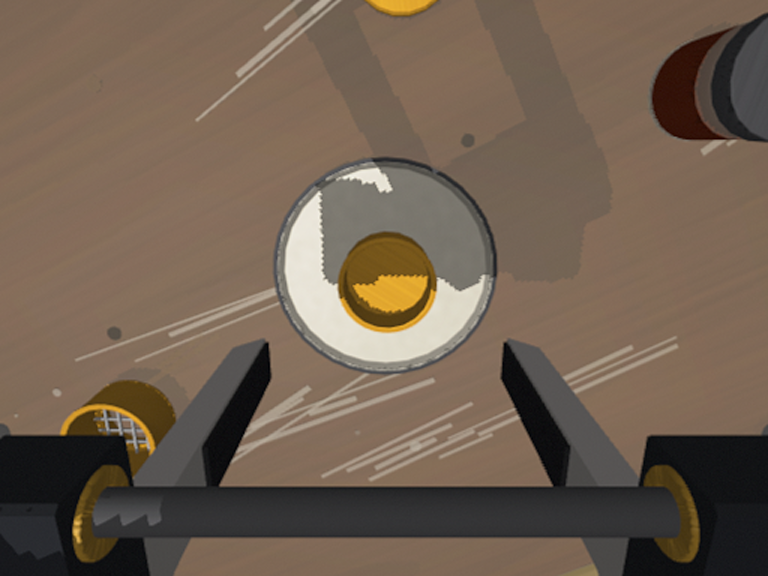

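The pan stands in the tray, rim centre about (387,282); tray outline centre about (385,266).

```bash
python3 -c "
from h import *
s=snapshot('wrist');k=2/3
print(ray(s,387,282,.031,k),ray(s,385.5,265,.01,k))
# tray from top/bottom points
print((ray(s,385.5,157,.01,k)+ray(s,385.5,373,.01,k))/2,(ray(s,388,232,.031,k)+ray(s,388,332,.031,k))/2)
o=telemetry.get_obs();P=np.array([.468,-.1975]);print(o['tool_pos'],units(*(P-o['tool_pos'][:2]),o['ee_rot'][2]))
"
```

```text
[0.639  0.0992 0.031 ] [0.6333 0.1009 0.01  ]
[0.63775 0.0987  0.01   ] [0.6402 0.0993 0.031 ]
[0.63916008 0.09711209 0.34476069] (np.float64(0.527), np.float64(-6.794))
```

>>> {"method": "apply_moves", "body": {"moves": [[[0.08,-1.1,0,0,0],[0.16,-2.2,0,0,0],[0.24,-3.3,0,0,0],[0.32,-4.4,0.1,0,0],[0.4,-5.5,0.2,0,0],[0.53,-6.8,0.3,0,0],[0.53,-6.8,0.3,0,0],[0.53,-6.8,0.3,0,0],[0.53,-6.8,0.3,0,0]]]}}

```text
time: 7.42
tool_pos: [0.4688, -0.1965, 0.3322]
ee_rot: [3.141, -0.001, 2.695]
wrist_force: [0.2, -0.4, 0.7]
width: 0.0941
finger_force: 0.0
```

```bash
python3 -c "
from h import *
pic('w5')"
```

```text
7.475 [ 0.4688 -0.1964  0.3324] [ 3.141 -0.     2.695] [-0.51  0.02  1.58  0.    1.54 -1.63] 0.09440195980703944 [ 0.5 -0.6  0.6]
```

View pics/w5.png

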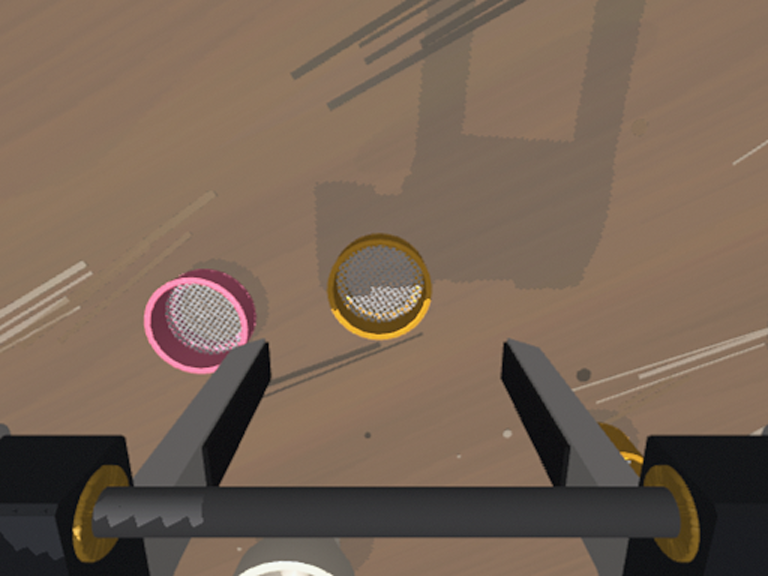

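Fine sieve rim spans columns 328–431 and rows 237–340, centre (380,288).

```bash
python3 -c "
from h import *
s=snapshot('wrist');k=2/3
p=ray(s,380,288,.033,k);q=ray(s,200,324,.033,k);o=telemetry.get_obs();T=o['tool_pos'];print(p,q,T,units(*(p-T)[:2],o['ee_rot'][2]),'pink rel',units(*(q-p)[:2],o['ee_rot'][2]))
"
```

```text
[ 0.4676 -0.1978  0.033 ] [ 0.4404 -0.3081  0.033 ] [ 0.46883029 -0.19646827  0.33249316] (np.float64(0.011), np.float64(-0.035)) pink rel (np.float64(-0.462), np.float64(-2.225))
```

>>> {"method": "apply_moves", "body": {"moves": [[[0.01,-0.07,0.8,0,0],[0.01,-0.07,1.6,0,0],[0.01,-0.07,2.1,0,0],[0.01,-0.07,2.42,0,0],[0.01,-0.07,2.42,0,0],[0.01,-0.07,2.42,0,0.5],[0.01,-0.07,2.42,0,0.6],[0.01,-0.07,2.42,0,0.6],[0.01,-0.07,2.42,0,0.6],[0.01,-0.07,2.42,0,0.6]]]}}

```text
time: 8.78
tool_pos: [0.4663, -0.2006, 0.2123]
ee_rot: [3.141, 0.001, 2.693]
wrist_force: [-0.5, 1.2, 4.0]
width: 0.0603
finger_force: 30.0
```

>>> {"method": "apply_moves", "body": {"moves": [[[0,0,0,0,0.6],[0,0,-0.6,0,0.6],[0,0,-1.2,0,0.6],[0,0,-1.8,0,0.6],[0,0,-1.8,0,0.6],[0,0,-1.8,0,0.6]]]}}

```text
time: 9.52
tool_pos: [0.4657, -0.2004, 0.2999]
ee_rot: [3.141, -0.003, 2.693]
wrist_force: [0.2, 0.4, -1.1]
width: 0.0599
finger_force: 29.9
```

```bash
python3 -c "
from h import *
o=telemetry.get_obs();T=o['tool_pos'];print(T,units(*(np.array([.6392,.0971])-T[:2]),o['ee_rot'][2]),o['ee_rot'],o['width'])
"
```

```text
[ 0.46570206 -0.20042208  0.29989191] (np.float64(-0.544), np.float64(6.867)) [ 3.14147673e+00 -2.67488897e-03  2.69272210e+00] 0.05990979006827818
```

```bash
python3 -c "
from h import *
pic('w6')"
```

```text
9.575 [ 0.4656 -0.2004  0.2995] [ 3.141 -0.004  2.693] [-0.52  0.04  1.63 -0.    1.47 -1.64] 0.06010688570108803 [-0.3 -0.4 -1.5]
```

View pics/w6.png

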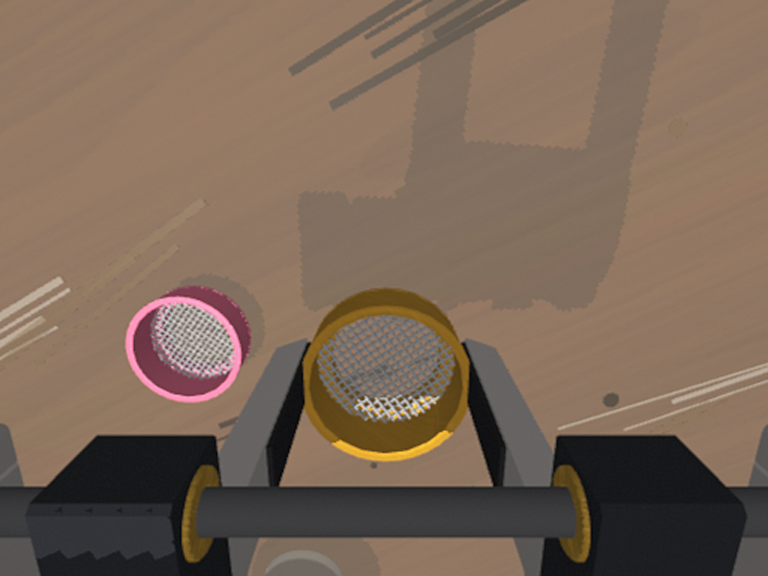

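Fine sieve is held level, rim centre about (386,383), same place in the grip as the pan was.

>>> {"method": "apply_moves", "body": {"moves": [[[-0.08,1.1,0,0,0.6],[-0.16,2.2,0,0,0.6],[-0.24,3.3,0,0,0.6],[-0.32,4.4,0,0,0.6],[-0.4,5.5,0,0,0.6],[-0.54,6.5,0,0,0.6],[-0.54,6.87,0,0,0.6],[-0.54,6.87,0.5,0,0.6],[-0.54,6.87,0.7,0,0.6],[-0.54,6.87,0.7,0,0.6]]]}}

```text
time: 10.82
tool_pos: [0.6388, 0.0964, 0.2646]
ee_rot: [-3.139, -0.004, 2.692]
wrist_force: [-0.6, 0.2, -1.7]
width: 0.0604
finger_force: 29.9
```

```bash
python3 -c "
from h import *
pic('w7')"
```

```text
10.875 [0.6392 0.0964 0.2661] [-3.141e+00 -1.000e-03  2.692e+00] [ 0.06  0.36  1.32 -0.    1.46 -1.06] 0.06036481140536206 [-0.1 -0.3  0.5]
```

View pics/w7.png

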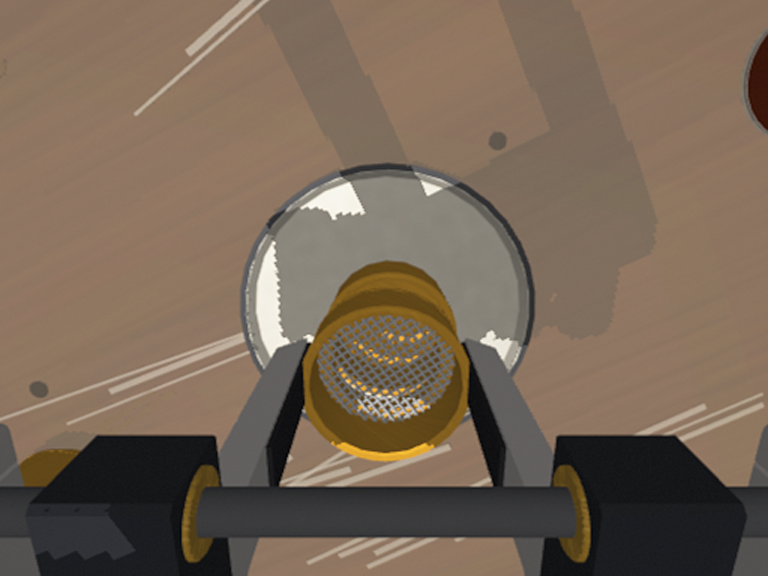

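The sieve hangs over the pan: pan's far edge centre col 390, sieve col 386. That is about 1 mm, within the taper. Lowering.

>>> {"method": "apply_moves", "body": {"moves": [[[0,0.02,0.2,0,0.6],[0,0.02,0.35,0,0.6],[0,0.02,0.5,0,0.6],[0,0.02,0.58,0,0.6],[0,0.02,0.62,0,0.6],[0,0.02,0.62,0,0.6]]]}}

```text
time: 11.62
tool_pos: [0.6399, 0.0981, 0.2356]
ee_rot: [3.142, -0.0, 2.693]
wrist_force: [-0.3, -0.8, -1.6]
width: 0.0602
finger_force: 29.9
```

>>> {"method": "apply_moves", "body": {"moves": [[[0,0,0.02,0,0.6],[0,0,0.04,0,0.6],[0,0,0.04,0,0.6]]]}}

```text
time: 12.0
tool_pos: [0.64, 0.0981, 0.2343]
ee_rot: [3.141, 0.001, 2.693]
wrist_force: [-0.3, -0.2, 1.5]
width: 0.06
finger_force: 30.0
```

>>> {"method": "apply_moves", "body": {"moves": [[[0,0,0.01,0,0.6],[0,0,0.01,0,0],[0,0,0.01,0,0],[0,0,0.01,0,0],[0,0,-1,0,0],[0,0,-2,0,0],[0,0,-2.3,0,0],[0,0,-2.3,0,0],[0,0,-2.3,0,0]]]}}

```text
time: 13.12
tool_pos: [0.6396, 0.098, 0.3457]
ee_rot: [-3.139, -0.004, 2.693]
wrist_force: [0.2, -0.4, -0.1]
width: 0.0941
finger_force: 0.0
```

```bash
python3 -c "
from h import *
pic('w8')"
```

```text
13.175 [0.6396 0.098  0.3455] [-3.139 -0.005  2.693] [ 0.06  0.32  1.21  0.    1.61 -1.06] 0.09423530706338168 [-0.4 -0.5 -0.2]
```

View pics/w8.png

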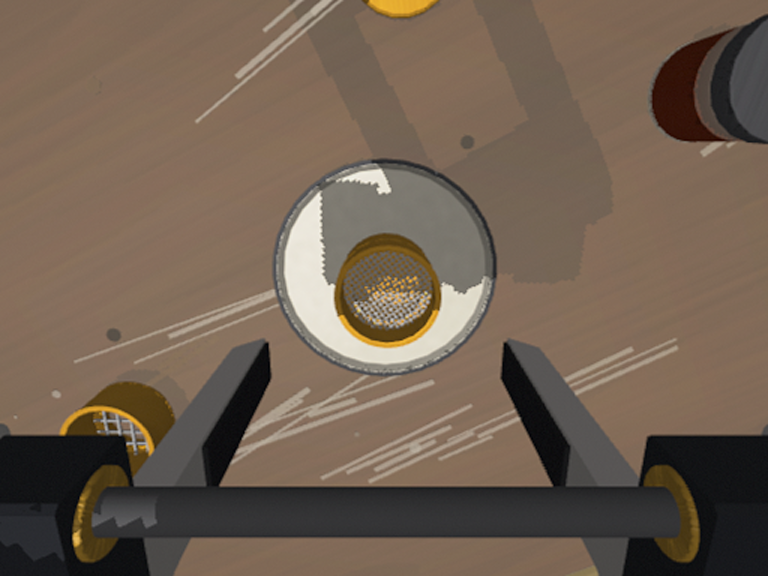

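Fine sieve sits level on the pan, rim columns 334–441, rows 246–347, centre (387.5,296.5).

```bash
python3 -c "
from h import *
s=snapshot('wrist');k=2/3
o=telemetry.get_obs();T=o['tool_pos'];print(ray(s,387.5,296.5,.055,k),np.linalg.norm(ray(s,334,296.5,.055,k)-ray(s,441,296.5,.055,k)),units(*(np.array([.657,-.1195])-T[:2]),o['ee_rot'][2]))
"
```

```text
[0.6411 0.0993 0.055 ] 0.06292996106784114 (np.float64(-2.201), np.float64(-3.769))
```

>>> {"method": "apply_moves", "body": {"moves": [[[-0.5,-0.9,0,0,0],[-1,-1.8,0,0,0],[-1.5,-2.7,0,0,0],[-2.2,-3.77,0,0,0],[-2.2,-3.77,0,0,0],[-2.2,-3.77,0,0,0],[-2.2,-3.77,0,0,0]]]}}

```text
time: 14.1
tool_pos: [0.6572, -0.1179, 0.3481]
ee_rot: [3.141, -0.001, 2.695]
wrist_force: [-0.0, -0.5, 0.7]
width: 0.0938
finger_force: 0.0
```

```bash
python3 -c "
from h import *
pic('w9')"
```

```text
14.15 [ 0.6573 -0.1178  0.3484] [ 3.141e+00 -1.000e-03  2.695e+00] [-0.26  0.37  1.15  0.    1.63 -1.39] 0.0940557453837178 [ 0.9  0.5 -0.6]
```

View pics/w9.png

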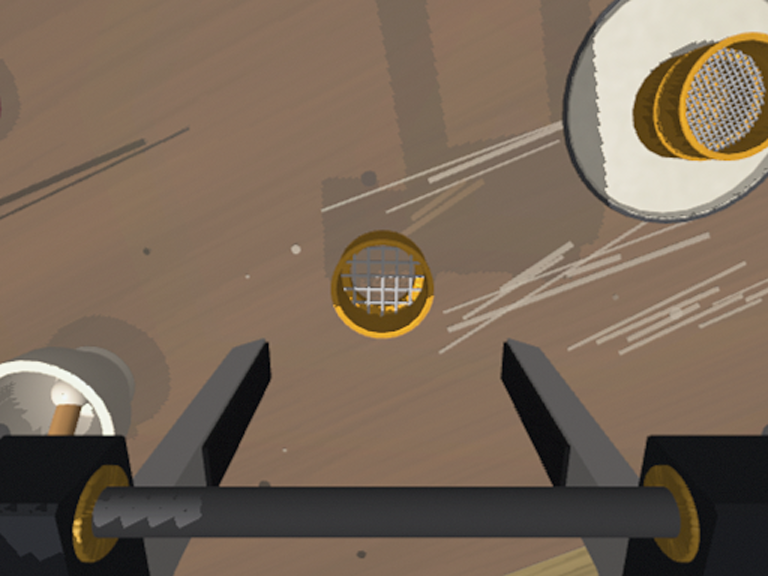

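The stack at upper right looks properly nested. Coarse rim columns 331–434, rows 238–339, centre (382.5,288.5).

```bash
python3 -c "
from h import *
s=snapshot('wrist');k=2/3
p=ray(s,382.5,288.5,.045,k);o=telemetry.get_obs();T=o['tool_pos'];print(p,T,units(*(p-T)[:2],o['ee_rot'][2]))
"
```

```text
[ 0.658  -0.1185  0.045 ] [ 0.65728453 -0.11780158  0.3486328 ] (np.float64(-0.019), np.float64(-0.006))
```

>>> {"method": "apply_moves", "body": {"moves": [[[-0.01,-0.05,0.8,0,0],[-0.01,-0.05,1.6,0,0],[-0.01,-0.05,2.3,0,0],[-0.01,-0.05,2.63,0,0],[-0.01,-0.05,2.63,0,0],[-0.01,-0.05,2.63,0,0.5],[-0.01,-0.05,2.63,0,0.6],[-0.01,-0.05,2.63,0,0.6],[-0.01,-0.05,2.63,0,0.6],[-0.01,-0.05,2.63,0,0.6]]]}}

```text
time: 15.45
tool_pos: [0.6569, -0.1218, 0.2181]
ee_rot: [3.14, 0.001, 2.693]
wrist_force: [0.2, 1.9, 3.1]
width: 0.0601
finger_force: 30.0
```

>>> {"method": "apply_moves", "body": {"moves": [[[0,0,0,0,0.6],[0,0,-0.6,0,0.6],[0,0,-1.2,0,0.6],[0,0,-1.9,0,0.6],[0,0,-1.9,0,0.6],[0,0,-1.9,0,0.6]]]}}

```text
time: 16.2
tool_pos: [0.6562, -0.122, 0.3098]
ee_rot: [-3.141, -0.003, 2.693]
wrist_force: [0.5, -0.7, -2.8]
width: 0.0599
finger_force: 30.0
```

```bash
python3 -c "
from h import *
o=telemetry.get_obs();T=o['tool_pos'];print(T,units(*(np.array([.640,.0979])-T[:2]),o['ee_rot'][2]),o['ee_rot'],o['width'])
"
```

```text
[ 0.65619764 -0.12200571  0.30976645] (np.float64(2.201), np.float64(3.822)) [-3.14075036 -0.00336145  2.6926548 ] 0.059886234348673774
```

>>> {"method": "apply_moves", "body": {"moves": [[[0.5,0.9,0,0,0.6],[1,1.8,0,0,0.6],[1.5,2.7,0,0,0.6],[2,3.5,0,0,0.6],[2.2,3.82,0,0,0.6],[2.2,3.82,0.2,0,0.6],[2.2,3.82,0.4,0,0.6],[2.2,3.82,0.4,0,0.6],[2.2,3.82,0.4,0,0.6]]]}}

```text
time: 17.32
tool_pos: [0.6406, 0.0966, 0.292]
ee_rot: [-3.141, -0.0, 2.691]
wrist_force: [-0.2, -0.5, -1.3]
width: 0.0601
finger_force: 30.0
```

```bash
python3 -c "
from h import *
pic('w10')
o=telemetry.get_obs();T=o['tool_pos'];print(T,units(*(np.array([.640,.0979])-T[:2]),o['ee_rot'][2]))"
```

```text
17.375 [0.6407 0.0968 0.2924] [3.141e+00 1.000e-03 2.691e+00] [ 0.06  0.35  1.28 -0.    1.51 -1.06] 0.060350820581238064 [-0.1  0.  -1.8]
[0.64065713 0.09684419 0.29243447] (np.float64(0.021), np.float64(0.013))
```

>>> {"method": "apply_moves", "body": {"moves": [[[0.02,0.01,0.15,0,0.6],[0.02,0.01,0.3,0,0.6],[0.02,0.01,0.42,0,0.6],[0.02,0.01,0.5,0,0.6],[0.02,0.01,0.54,0,0.6],[0.02,0.01,0.54,0,0.6]]]}}

```text
time: 18.12
tool_pos: [0.6397, 0.0988, 0.2651]
ee_rot: [3.142, -0.0, 2.693]
wrist_force: [0.2, -0.2, -2.0]
width: 0.06
finger_force: 30.0
```

>>> {"method": "apply_moves", "body": {"moves": [[[0,0,0.02,0,0.6],[0,0,0.04,0,0.6],[0,0,0.04,0,0.6]]]}}

```text
time: 18.5
tool_pos: [0.6398, 0.0987, 0.2641]
ee_rot: [3.141, 0.001, 2.693]
wrist_force: [-0.4, 0.6, 2.2]
width: 0.0606
finger_force: 30.0
```

>>> {"method": "apply_moves", "body": {"moves": [[[0,0,0.01,0,0],[0,0,0.01,0,0],[0,0,0.01,0,0],[0,0,-1,0,0],[0,0,-1.7,0,0],[0,0,-1.7,0,0],[0,0,-1.7,0,0],[0,0,-1.7,0,0]]]}}

```text
time: 19.5
tool_pos: [0.6394, 0.0987, 0.3456]
ee_rot: [-3.14, -0.004, 2.693]
wrist_force: [0.2, -0.1, -0.2]
width: 0.0939
finger_force: 0.0
```

```bash
python3 -c "
from h import *
pic('w11')
o=telemetry.get_obs();T=o['tool_pos'];print(T,units(*(np.array([.475,.187])-T[:2]),o['ee_rot'][2]))"
```

```text
19.55 [0.6394 0.0987 0.3457] [-3.14  -0.004  2.693] [ 0.07  0.32  1.21  0.    1.61 -1.06] 0.09408669114554843 [ 0.6 -0.5 -0.5]
[0.63943009 0.09870678 0.34572507] (np.float64(3.729), np.float64(0.164))
```

View pics/w11.png

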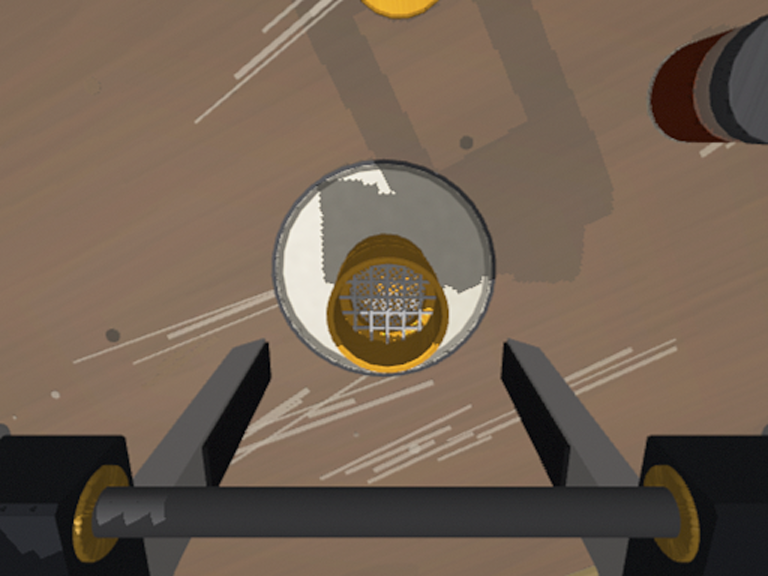

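Coarse sieve sits on the stack, rim columns 327–448, centre (387.5,317). Now over the lid.

>>> {"method": "apply_moves", "body": {"moves": [[[1.2,0.05,0,0,0],[2.4,0.1,0.1,0,0],[3.3,0.15,0.2,0,0],[3.73,0.16,0.3,0,0],[3.73,0.16,0.3,0,0],[3.73,0.16,0.3,0,0]]]}}

```text
time: 20.3
tool_pos: [0.4757, 0.1866, 0.3329]
ee_rot: [-3.141, 0.0, 2.692]
wrist_force: [-0.5, -0.6, -0.3]
width: 0.0937
finger_force: 0.0
```

```bash
python3 -c "
from h import *
pic('w12')"
```

```text
20.35 [0.476  0.1864 0.333 ] [-3.141  0.     2.692] [ 0.26  0.03  1.58 -0.    1.54 -0.86] 0.09419797584503571 [ 0.   0.1 -0. ]
```

View pics/w12.png

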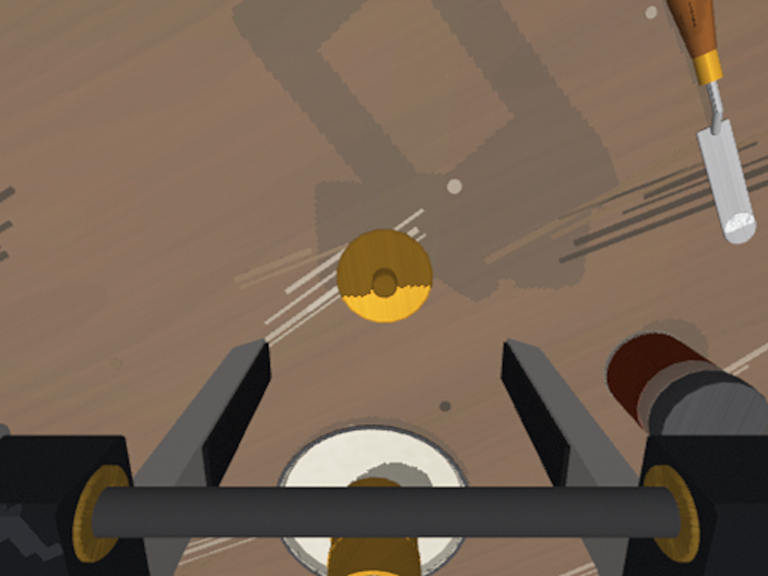

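Lid disc centre (384.5,276), knob top (384.5,285).

```bash
python3 -c "
from h import *
s=snapshot('wrist');k=2/3
o=telemetry.get_obs();T=o['tool_pos']
for p in (ray(s,384.5,276,.0135,k),ray(s,384.5,285,.0325,k)):print(p,T,units(*(p-T)[:2],o['ee_rot'][2]))
"
```

```text
[0.4743 0.1881 0.0135] [0.47607858 0.18634199 0.33310908] (np.float64(0.047), np.float64(0.016))
[0.4746 0.1879 0.0325] [0.47607858 0.18634199 0.33310908] (np.float64(0.04), np.float64(0.015))
```

>>> {"method": "apply_moves", "body": {"moves": [[[0.045,-0.025,0.8,0,0.3],[0.045,-0.025,1.6,0,0.5],[0.045,-0.025,2.1,0,0.5],[0.045,-0.025,2.38,0,0.5],[0.045,-0.025,2.38,0,0.5],[0.045,-0.025,2.38,0,0.8],[0.045,-0.025,2.38,0,1],[0.045,-0.025,2.38,0,1],[0.045,-0.025,2.38,0,1],[0.045,-0.025,2.38,0,1]]]}}

```text
time: 21.65
tool_pos: [0.4726, 0.1868, 0.2144]
ee_rot: [3.141, 0.0, 2.693]
wrist_force: [0.1, 1.0, 1.3]
width: 0.0152
finger_force: 30.0
```

>>> {"method": "apply_moves", "body": {"moves": [[[0,0,0,0,1],[0,0,0,0,1],[0,0,-0.5,0,1],[0,0,-1,0,1],[0,0,-1.7,0,1],[0,0,-2.4,0,1],[0,0,-2.4,0,1],[0,0,-2.4,0,1]]]}}

```text
time: 22.65
tool_pos: [0.4722, 0.1866, 0.3323]
ee_rot: [-3.14, -0.002, 2.693]
wrist_force: [0.1, -0.3, -1.6]
width: 0.0152
finger_force: 30.0
```

```bash
python3 -c "
from h import *
pic('w13')
o=telemetry.get_obs();T=o['tool_pos'];print(T,units(*(np.array([.6397,.0985])-T[:2]),o['ee_rot'][2]))"
```

```text
22.7 [0.472  0.1866 0.3318] [-3.139e+00 -3.000e-03  2.693e+00] [ 0.26  0.02  1.59  0.    1.54 -0.86] 0.01467918840342121 [ 0.5 -0.2 -1.1]
[0.47204703 0.18658172 0.33175427] (np.float64(-3.785), np.float64(-0.132))
```

View pics/w13.png

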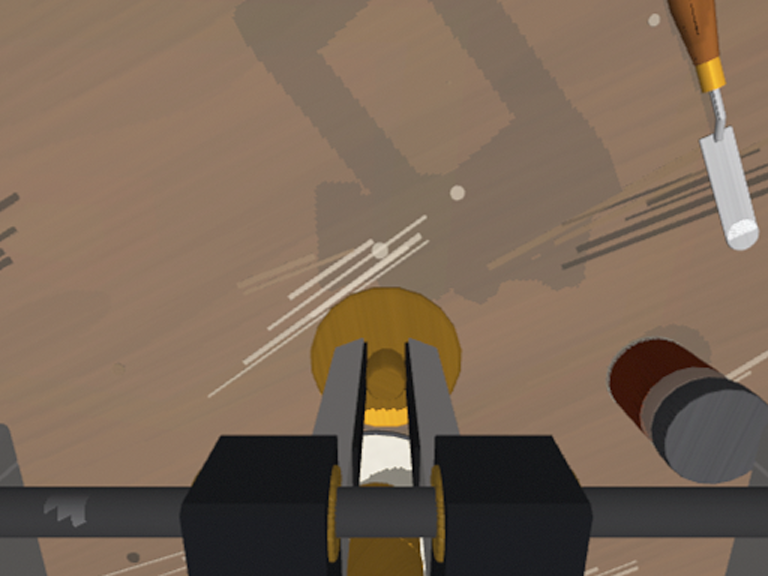

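Lid is held level by the knob, disc columns 311–461, rows 287–427, centre about (386,355). Knob gap is clean.

```bash
python3 -c "
from h import *
s=snapshot('wrist');k=2/3
o=telemetry.get_obs();T=o['tool_pos'];y=o['ee_rot'][2]
c=(ray(s,386,287,.131,k)+ray(s,386,427,.131,k))/2
print('lid rel',units(*(c-T)[:2],y))
# coarse seen in w11: same camera-tool geometry, height of rim 0.091 with tool z .3457
T2=np.array([T[0],T[1],0]);dz=.091-.3457+T[2]
c=(ray(s,387.5,259,dz,k)+ray(s,387.5,375,dz,k))/2
print('coarse rel',units(*(c-T)[:2],y))
"
```

```text
lid rel (np.float64(0.0), np.float64(0.02))
coarse rel (np.float64(-0.043), np.float64(0.035))
```

>>> {"method": "apply_moves", "body": {"moves": [[[-0.9,-0.03,0,0,1],[-1.8,-0.06,0,0,1],[-2.7,-0.09,0,0,1],[-3.5,-0.11,0,0,1],[-3.81,-0.12,0,0,1],[-3.81,-0.12,0,0,1],[-3.81,-0.12,0.2,0,1],[-3.81,-0.12,0.3,0,1],[-3.81,-0.12,0.3,0,1],[-3.81,-0.12,0.3,0,1]]]}}

```text
time: 24.0
tool_pos: [0.6413, 0.099, 0.3195]
ee_rot: [3.141, 0.0, 2.693]
wrist_force: [-0.4, -0.4, -0.4]
width: 0.0152
finger_force: 30.0
```

```bash
python3 -c "
from h import *
pic('w14')
o=telemetry.get_obs();T=o['tool_pos'];print(T,units(*(np.array([.6408,.0985])-T[:2]),o['ee_rot'][2]))"
```

```text
24.05 [0.6414 0.0989 0.3197] [3.141e+00 1.000e-03 2.693e+00] [ 0.07  0.33  1.25  0.    1.56 -1.06] 0.015201623454178564 [-0.1 -0.7 -0.5]
[0.64142038 0.09888822 0.31969548] (np.float64(0.008), np.float64(-0.012))
```

>>> {"method": "apply_moves", "body": {"moves": [[[0.01,-0.01,0.15,0,1],[0.01,-0.01,0.28,0,1],[0.01,-0.01,0.38,0,1],[0.01,-0.01,0.44,0,1],[0.01,-0.01,0.44,0,1],[0.01,-0.01,0.44,0,1]]]}}

```text
time: 24.8
tool_pos: [0.641, 0.0984, 0.2973]
ee_rot: [3.141, 0.0, 2.693]
wrist_force: [1.7, -0.2, -1.2]
width: 0.0149
finger_force: 30.0
```

>>> {"method": "apply_moves", "body": {"moves": [[[0,0,0.02,0,1],[0,0,0.03,0,1],[0,0,0.03,0,1]]]}}

```text
time: 25.18
tool_pos: [0.641, 0.0984, 0.2964]
ee_rot: [3.141, 0.001, 2.693]
wrist_force: [-0.1, -0.4, 2.6]
width: 0.0149
finger_force: 30.0
```

>>> {"method": "apply_moves", "body": {"moves": [[[0,0,0,0,0.5],[0,0,0,0,0.5],[0,0,0,0,0.5],[0,0,-0.8,0,0.5],[0,0,-1.5,0,0.5],[0,0,-1.5,0,0.5],[0,0,-1.5,0,0.5],[0,0,-1.5,0,0.5]]]}}

```text
time: 26.18
tool_pos: [0.6407, 0.0984, 0.3682]
ee_rot: [-3.14, -0.004, 2.693]
wrist_force: [0.1, 0.2, 0.5]
width: 0.0474
finger_force: 0.0
```

```bash
python3 -c "
from h import *
s=pic('w15')
im=s['image'];hsv=cv2.cvtColor(im,cv2.COLOR_RGB2HSV)
m=cv2.inRange(hsv,(14,140,60),(28,255,255));m[290:]=0
n,l,st,c=cv2.connectedComponentsWithStats(m)
o=telemetry.get_obs();T=o['tool_pos']
for i in range(1,n):
    if st[i,4]>200: print(st[i],c[i])
P=np.array([.641,.0984,.0955]);print(project(s,P)) 
for z in (.0955,.0985):
    q=[project(s,np.array([P[0]+.0315*np.cos(a),P[1]+.0315*np.sin(a),z])) for a in np.linspace(0,6.28,60)];print(np.min(q,0),np.max(q,0))
"
```

```text
26.225 [0.6407 0.0984 0.3684] [-3.140e+00 -3.000e-03  2.693e+00] [ 0.06  0.32  1.17  0.    1.66 -1.06] 0.04720611441788976 [-0.3  0.5  0.7]
[ 221  151   74   88 5042] [257.46330821 196.31197937]
[256.13009721 203.21785299]
[218.09149678 165.90891018] [294.18856131 238.10159078]
[217.66355722 166.69969458] [294.5907117  239.60105818]
```

The lid outline (bottom row 239, columns 221–295) matches the predicted seated position (238, 218–294), so I'm handing in.

```bash
python3 -c "
from bench import ticket
print(ticket.close_job())"
```

```text
the job is handed in; nothing more can be done
None
```

The set is stacked in the tray (pan, fine sieve, coarse sieve, lid, each lowered to its expected seated height and let go), nothing else was deliberately touched, and the job was handed in at about 26 s of the 102 s allowed; no verdict came back.

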